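Fit the tube plate on the shaker and latch it

ROBOT

A 6-joint arm with a two-finger parallel gripper is mounted at the origin on the work surface. World frame = base frame: x ahead of the robot, y to its left, z up, the work surface at z = 0. Lengths are in m, angles in rad, forces in N, time in s.
With the tool pointing down it reaches from about 0.35 to 0.875 m from the base axis. Payload 4.2 kg.
Tool frame: the origin (TCP) lies at the very end of the fingers, on their centre line; the grasp point (between the pads) lies 19 mm behind it; z points along the fingers, y is the direction in which the jaws open and shut (so a half turn about z gives the same grasp; the last joint's range is limited). The gripper opens to 87 mm and grips with 3 to 60 N. Pads are 19 mm wide; open, the fingers measure 117 mm over their backs; the gripper's body (75 mm by 190 mm) begins 51 mm behind the grasp point.
Start: joints at [1.449, 0.385, 0.008, 0, -1.194, -0.259], TCP at [0.232, 0.58, 0.223] pointing down, gripper open.
Joint ranges: [-3.14, 3.14], [-1.21, 2.06], [-1.07, 1.41], [-3.16, 2.05], [-2.99, -0.16], [-3.1, 3.1]. Speed limits (rad/s): [2.79, 2.79, 3.14, 3.14, 3.14, 3.14].

INTERFACE

Orientations are given as a rotation vector (axis times angle).
In Python, from workcell import arm gives the robot as it stands.
- The arm moves only by the tool servo_tool, never from a script. Its argument "increments" is a list of rows, each an object with "hand": the gripper's target within -1 to 1 (shut at 1, half-way at 0, fully open at -1); "delta_pos": the shift along the tool's x, y, z in m, a list of three; "twist": the turn about the tool's z in rad. In form: [{"hand": hand, "delta_pos": [x, y, z], "twist": twist}, ...]. A call has 1 to 12 rows; each row is the pose to reach, as a shift and turn from the pose commanded when the call began, along the tool's axes at that moment; what a row does not reach only later rows make up. A row lasts 1/10 s, in which the tool goes at most 50 mm and 8.59 degrees, less where a joint would pass 70% of its speed; a pose out of reach is approached as far as the arm can. A call with a gripper value outside its range is refused whole. The fingers move at their own pace and stop on an object; "newtons" is the grip in N (left out, the last holds). Time passes only in rows, so rows that repeat a pose let the fingers close. It gives the time, the measured TCP pose, the force and the opening at its end, in the units of the state.
- arm.state(): the state, without advancing time (a new reading comes with each control period).
- arm.grab_frame(name): name is "scene" or "top"; returns a dict with "color" (400x640x3 uint8, red, green, blue), "fov_y" (degrees; the focal length in pixels is half the picture's height over the tangent of half this angle, whatever the lens; pixels are square), "cx", "cy" (the principal point, pixels), "world_to_cam" (4x4, takes a point from world to camera coordinates). Camera axes: x right, y down, z forward; pixel columns grow to the right and rows downward; lengths in m; the calibration is good to about 2 mm. A picture is of the moment at which its call begins. There is no depth.
- arm.close_job(): hands the job in, once; it reports no verdict.
The state is a dict: "time": time; "qpos": joint angles; "dq": joint speeds; "effort": joint torques, N m; "tool_pos": TCP position; "eef_rot": TCP orientation; "wrist_force": force on the tool from outside, world axes, zero at the start; "ft_torque": the same for the moment, N m; "finger_gap": opening from 0.0 (shut) to 1.0 (fully open).
Only numpy, scipy, OpenCV 4.12 (cv2) and the standard library are available. Lean on these libraries where they do the work, as an engineer would, in place of code of your own. Each camera call takes 0.05 s, during which the arm holds its last target.

TASK

Fit the tube plate (the aluminium plate with a large through hole near each end) on the bench shaker: slide the shaker's latch fully back, lower the plate over the two locating pins until it lies flush on the deck, then slide the latch fully home over the plate's edge. Lower the plate, do not drop it, and leave the other plate, the small jar and the stack of dishes where they stand.

Things in the scene. Friction and masses are not known exactly. Their poses are not given: they have to be found in the camera images.
- tube_plate: Loose aluminium plate, 100 (x) by 160 (y) by 14 mm, about 0.6 kg, lying flat. Two 16 mm through holes on its long centre line at y = -60 and +60 mm (small dark dimples are shallow wells). Origin: centre of its underside; z up. A half turn makes no difference: it fits either way round. Seated, its origin is on the seat point and its y axis along the seat's y.
- plate_grip (a point): Centre of the top of the tube plate's black grip bar, 60 mm above the middle of the plate's underside. The bar is 20 mm wide (plate x), 74 mm long (plate y), 24 mm high, and stands on two narrower posts.
- shaker: Bench shaker that the plate goes on: fixed white box, 235 (x) by 230 (y) mm, with a dark deck 75 mm above the bench. Origin: on the bench under the seat's centre; x points from the latch to the seat, y along the line of the pins; turned a little. Two steel locating pins 14 mm in diameter at y = -60 and +60 mm rise 26 mm above the deck: straight for 14 mm, then tapering to 5 mm at the top.
- seat (a point): Where the plate goes: the point on the shaker's deck midway between the two pins, 75 mm above the bench. Axes as the shaker's (y along the pins, z up).
- latch (a joint): Sliding latch on the deck, on the robot's side (-x of the seat). 0 = fully home: its tongue, 30 mm wide, reaches 26 mm in over the plate's edge and blocks the plate from going down. 0.045 m = fully back (towards the shaker's -x), tongue 19 mm clear of the plate. Slides under about 3 N, stays where left, has end stops. Tongue 17 to 25 mm above the deck.
- latch_knob (a point): Centre of the top of the latch's black upright round knob, 16 mm in diameter, 40 mm tall; its top is 65 mm above the deck (140 mm above the bench). It is 92 mm from the seat towards the shaker's -x when home, 137 mm when fully back. Two guide rails, 28 mm above the deck, run beside the bar, 18 to 28 mm from its middle line.
- blank_plate: The other plate, to be left alone: aluminium, 90 by 110 by 14 mm, with the same grip bar and small wells but no through holes. Loose. Origin: centre of its underside.
- jar: Small amber jar, 50 mm in diameter, 65 mm tall, loose. Origin: centre of its underside.
- dishes: Stack of dishes, 90 mm in diameter, 56 mm tall, loose. Origin: centre of its underside.
There are look-alikes about, which are no part of the job. What is shaped like the tube_plate but pink or yellow is not meant.

How it is judged:
On the way, in this order (a step that is already met when the one before it is completed fails the run):
1. the latch is slid back (36 mm or more of its 45 mm) (value of joint latch above 0.036 m), for 0.1 s.
2. the tube plate lies flush on the deck over both pins (x of tube_plate in the frame of seat between -0.003 and 0.003 m and y of tube_plate in the frame of seat between -0.003 and 0.003 m and z of tube_plate in the frame of seat between -0.003 and 0.0025 m and angle between the y axis of tube_plate and the y axis of seat, either way round below 0.05 rad and angle between tube_plate's own z axis and vertical below 0.025 rad and linear speed of tube_plate below 0.02 m/s), for 0.2 s.
3. the latch is slid home over the plate's edge (within 7 mm) (x of tube_plate in the frame of seat between -0.003 and 0.003 m and y of tube_plate in the frame of seat between -0.003 and 0.003 m and z of tube_plate in the frame of seat between -0.003 and 0.0025 m and angle between the y axis of tube_plate and the y axis of seat, either way round below 0.05 rad and angle between tube_plate's own z axis and vertical below 0.025 rad and value of joint latch below 0.007 m), for 0.2 s.
At the end, for the whole second after the job is handed in: The tube plate lies over both pins, its centre within 3 mm of the seat in each direction, underside within 2.5 mm of the deck, level within 0.025 rad and in line within 0.05 rad; the latch is within 7 mm of fully home; the plate is released and at rest (all of step 3 and linear speed of tube_plate below 0.01 m/s and contact force between the fingers and tube_plate below 0.1 N); the robot touches nothing.
It fails at once if the tube plate is dropped (falls free of the fingers by more than about 10 mm) (linear speed of tube_plate above 0.45 m/s and contact force between the fingers and tube_plate below 0.1 N).
It fails at once if the other plate is moved more than 30 mm (distance of blank_plate from where it was at the start of the episode above 0.03 m).
It fails at once if the jar or the stack of dishes is moved more than 30 mm (distance of any of jar, dishes from where it was at the start of the episode above 0.03 m).
It also fails if it takes over 72 s, if anything falls off the work surface, if the arm or the gripper's body presses on something with over 40 N, if the wrist force passes 120 N, or if a joint passes its speed limit or range.

## Working session

There is one attempt and no reset: what is moved stays moved. The work goes in short steps, Python scripts to look and compute and a tool call to move; the robot and the scene stay as the last step left them, time stands still between calls to the robot, and variables do not carry over. Pictures are saved under pics/ and viewed, and the job is handed in when it is done.

Besides the shell and the picture viewer there is one more tool, called after "Request:" by a JSON object that holds its "name" and its "arguments", one argument or row to a line. servo_tool: Moves the arm, as the interface text tells. Its arguments: {"type":"object","properties":{"increments":{"type":"array"},"newtons":{"type":"number"}},"required":["increments"]}

```bash
mkdir -p pics; ls
cat > h.py <<'E'
import numpy as np, cv2, pickle
from scipy.spatial.transform import Rotation as R
def f(fr): return 200/np.tan(np.radians(fr['fov_y'])/2)
def ray(fr,u,v):
    T=fr['world_to_cam'];F=f(fr)
    d=np.array([(u-fr['cx'])/F,(v-fr['cy'])/F,1.0]);Rm=T[:3,:3]
    return -Rm.T@T[:3,3],Rm.T@d
def onz(fr,u,v,z):
    o,d=ray(fr,u,v);return o+d*(z-o[2])/d[2]
def proj(fr,p):
    c=fr['world_to_cam']@np.append(p,1);F=f(fr)
    return np.array([c[0]/c[2]*F+fr['cx'],c[1]/c[2]*F+fr['cy']])
def save(fr,name): cv2.imwrite('pics/'+name,fr['color'][:,:,::-1])
def load(n): return pickle.load(open(n+'.pkl','rb'))
def grab(n,tag):
    from workcell import arm
    fr=arm.grab_frame(n);pickle.dump(fr,open(tag+'.pkl','wb'));save(fr,tag+'.png');return fr
E
python3 - <<'E'
from h import *
from workcell import arm
for n in('scene','top'):
    fr=grab(n,n+'0');print(n,fr['fov_y'],fr['cx'],fr['cy'],fr['color'].shape,np.round(fr['world_to_cam'],3).tolist())
print(arm.state())
E
```

```text
pics
scene 56.66800904311037 321.55919691644783 198.17455676082497 (400, 640, 3) [[-0.868, 0.497, 0.022, 0.302], [0.266, 0.501, -0.824, -0.073], [-0.42, -0.709, -0.567, 1.146], [0.0, 0.0, 0.0, 1.0]]
top 45.36197931505396 319.11494886241627 202.18213697364263 (400, 640, 3) [[0.02, -1.0, -0.002, 0.083], [-0.986, -0.019, -0.163, 0.434], [0.163, 0.005, -0.987, 1.361], [0.0, 0.0, 0.0, 1.0]]
{'time': 0.1, 'qpos': array([ 1.44858796e+00,  3.85492765e-01,  6.78050268e-03, -4.52142101e-04,
       -1.19400316e+00, -2.58633245e-01]), 'dq': array([-0.00068048, -0.00256878,  0.00309088,  0.00042245, -0.00085136,
        0.00099599]), 'effort': array([ 7.40517298e-04, -3.91689670e+01,  1.87937772e+01,  4.23186377e+00,
        1.34980169e-02, -7.32283115e-05]), 'tool_pos': array([0.23207499, 0.57974121, 0.22156558]), 'eef_rot': array([ 3.08284960e+00, -5.94505111e-01, -4.52866132e-04]), 'wrist_force': array([-0.04832756,  0.61374236, -0.18525855]), 'ft_torque': array([-0.00128858, -0.03222718,  0.02901235]), 'finger_gap': 1.0003405435867745}
```

View pics/scene0.png

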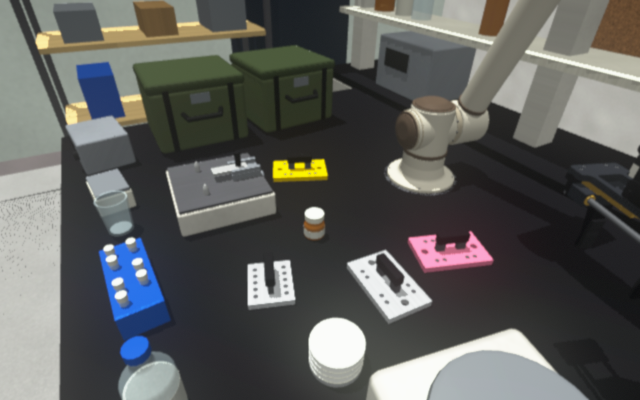

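View pics/top0.png

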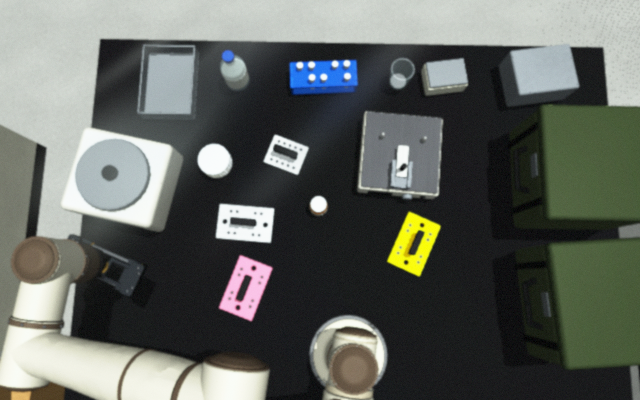

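In the top view the aluminium candidates are (245,223), large with end holes, and (287,154), smaller. Pink (246,288) and yellow (414,243) are look-alikes. The shaker is at (400,153). Next I enlarge these to confirm.

Run:
```python
from h import *
fr=load('top0');c=fr['color'][:,:,::-1]
a=cv2.resize(c[190:260,205:325],None,fx=6,fy=6,interpolation=cv2.INTER_CUBIC)
b=cv2.resize(c[105:205,350:450],None,fx=6,fy=6,interpolation=cv2.INTER_CUBIC)
cv2.imwrite('pics/cropA.png',a);cv2.imwrite('pics/cropB.png',b)
s=load('scene0')['color'][:,:,::-1]
cv2.imwrite('pics/cropC.png',cv2.resize(s[140:240,155:285],None,fx=6,fy=6,interpolation=cv2.INTER_CUBIC))
cv2.imwrite('pics/cropD.png',cv2.resize(s[240:325,340:440],None,fx=6,fy=6,interpolation=cv2.INTER_CUBIC))
```

```text
(no output)
```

View pics/cropA.png

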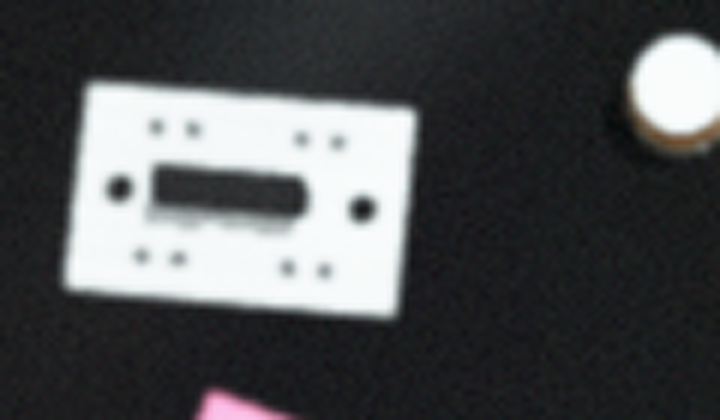

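View pics/cropB.png

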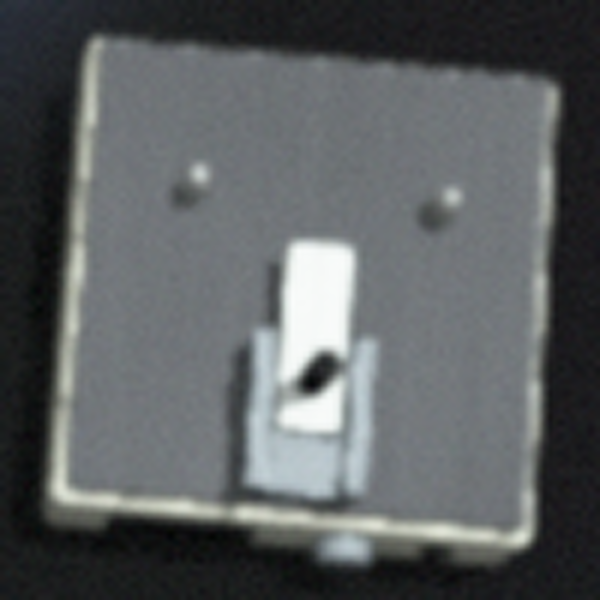

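View pics/cropC.png

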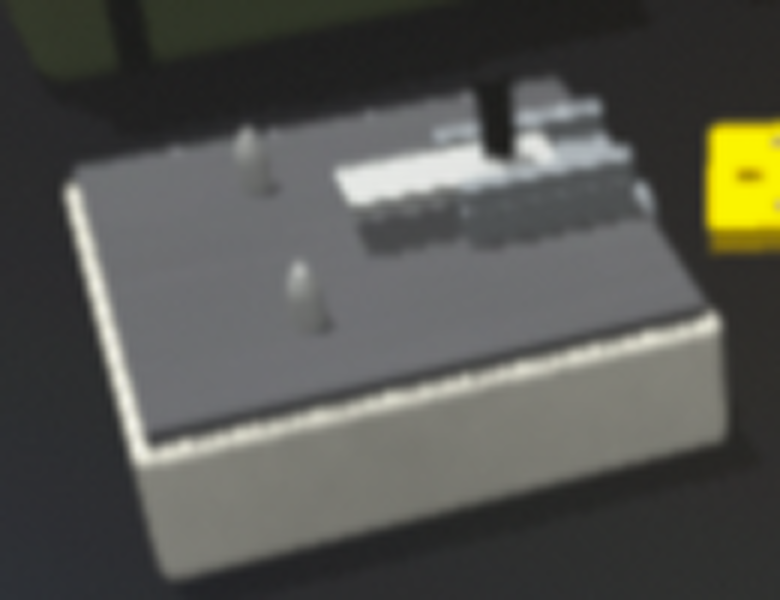

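View pics/cropD.png

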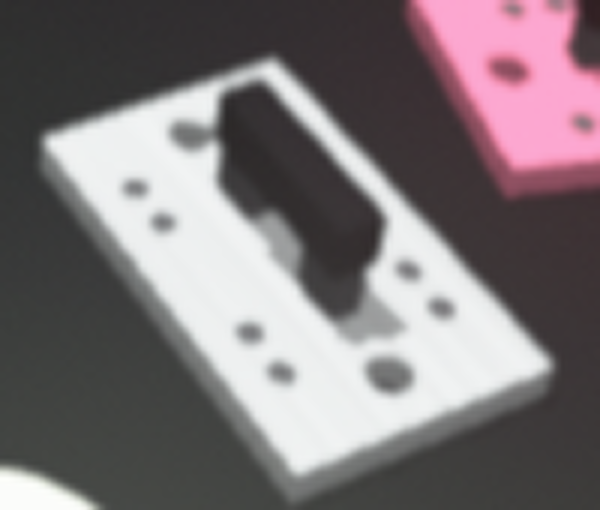

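The crops confirm the tube plate: aluminium, with a large hole at each end (crop A (119,188) and (361,209)) and a black grip bar. The shaker shows two pins and the latch, with its black knob. Now I measure.

Run:
```python
from h import *
t=load('top0');s=load('scene0')
g=cv2.cvtColor(t['color'],cv2.COLOR_RGB2GRAY)
# plate top outline, subpixel
m=np.zeros_like(g);m[195:250,210:282]=(g[195:250,210:282]>130)*255
cs,_=cv2.findContours(m,cv2.RETR_EXTERNAL,cv2.CHAIN_APPROX_NONE);c=max(cs,key=cv2.contourArea)
W=np.array([onz(t,u,v,.014)[:2] for u,v in c[:,0]],np.float32)*1000
r=cv2.minAreaRect(W);print('plate rect mm',r)
def up(x,y,u0,v0):return (x+.5)/6-.5+u0,(y+.5)/6-.5+v0
# holes by dark centroid
def cen(u,v,rad,sign=-1,fr=t):
    gg=cv2.cvtColor(fr['color'],cv2.COLOR_RGB2GRAY).astype(float)
    u0,v0=int(round(u)),int(round(v));yy,xx=np.mgrid[v0-rad:v0+rad+1,u0-rad:u0+rad+1]
    p=gg[v0-rad:v0+rad+1,u0-rad:u0+rad+1];w=np.clip(np.median(p)-p if sign<0 else p-np.median(p)-20,0,None)
    return (w*xx).sum()/w.sum(),(w*yy).sum()/w.sum()
H=[]
for x,y in((119,188),(361,209)):
    q=cen(*up(x,y,205,190),3);H.append(onz(t,*q,.014)[:2]);print('hole',q,H[-1])
print('hole dist',np.linalg.norm(H[0]-H[1]),'mid',(H[0]+H[1])/2,'dir',np.degrees(np.arctan2(*(H[0]-H[1])[::-1])))
# pins tops, triangulated
P=[]
for (a,b),(c2,d) in (((200,170),(248,128)),((455,194),(300,262))):
    q=up(a,b,350,105);w=up(c2,d,155,140)
    o1,d1=ray(t,*q);o2,d2=ray(s,*w)
    A=np.stack([d1,-d2],1);k=np.linalg.lstsq(A,o2-o1,rcond=None)[0]
    p1=o1+k[0]*d1;p2=o2+k[1]*d2
    print('pin tri',p1,p2,'top@.101',onz(t,*q,.101),'scene@.101',onz(s,*w,.101))
# deck base of pins dark? deck corners at z=.075
for x,y in((95,38),(558,78),(535,540),(52,497)):
    print('deckcorner',onz(t,*up(x,y,350,105),.075)[:2])
print('knob top', onz(t,*up(326,360,350,105),.140), 'scene',onz(s,*up(493,82,155,140),.140))
print('bar top', [onz(t,*up(x,y,205,190),.060)[:2] for x,y in((153,165),(306,178),(303,212),(153,205))])
```

```text
plate rect mm ((370.7061462402344, 309.99761962890625), (164.00926208496094, 103.63162231445312), 86.30976867675781)
hole (np.float64(224.48822869955157), np.float64(220.9871076233184)) [0.37458814 0.36952331]
hole (np.float64(264.9398249452954), np.float64(224.43216630196937)) [0.36672363 0.24989465]
hole dist 0.11988689908846961 mid [0.37065588 0.30970898] dir 86.23873032040757
pin tri [ 0.60759873 -0.0792429   0.15624598] [ 0.63277561 -0.08828233  0.16549275] top@.101 [ 0.62531291 -0.08641806  0.101     ] scene@.101 [ 0.61273853 -0.21006235  0.101     ]
pin tri [ 0.63393694 -0.22003278  0.04318733] [ 0.60195993 -0.20641333  0.03014365] top@.101 [ 0.61581785 -0.20720589  0.101     ] scene@.101 [ 0.6225327  -0.09024979  0.101     ]
deckcorner [ 0.69958079 -0.03870392]
deckcorner [ 0.68350674 -0.26402648]
deckcorner [ 0.45464102 -0.24805852]
deckcorner [ 0.47093857 -0.01922099]
knob top [ 0.52400957 -0.13854935  0.14      ] scene [ 0.5244508  -0.12923678  0.14      ]
bar top [array([0.38051934, 0.34475741]), array([0.37572033, 0.27170408]), array([0.35944923, 0.272451  ]), array([0.36138888, 0.34379375])]
```

Run:
```python
from h import *
t=load('top0')['color'][:,:,::-1];s=load('scene0')['color'][:,:,::-1]
k=cv2.INTER_NEAREST
rows=[cv2.resize(x,(390,290),interpolation=k) for x in (t[127:142,374:394],t[130:145,416:436],s[157:177,186:206],s[180:200,196:216])]
cv2.imwrite('pics/pins.png',np.vstack([np.hstack(rows[:2]),np.hstack(rows[2:])]))
g=lambda im,a,b,c,d:print(cv2.cvtColor(im,cv2.COLOR_BGR2GRAY)[a:b,c:d])
g(t,129,141,377,388);g(t,132,144,419,430);g(s,159,175,190,203);g(s,181,198,200,213)
```

```text
[[115 118 117 116 115 115 116 113 111 114 114]
 [121 119 117 113 116 115 114 116 113 117 114]
 [115 118 115 114 120 121 123 121 116 116 116]
 [120 118 115 114 122 148 161 139 121 113 115]
 [121 117 113 111 134 176 195 160 126 115 112]
 [120 114 113 109 127 172 194 164 126 116 115]
 [116 111 102  99 109 134 151 138 118 116 118]
 [117 100  83  87  93 103 116 120 115 119 119]
 [112  98  76  74  84  91 100 106 113 122 117]
 [114  99  78  76  81  87 106 111 116 118 117]
 [117 104  93  93  91 104 111 114 117 118 118]
 [116 114 108 109 113 112 115 117 117 117 120]]
[[114 117 118 116 116 117 118 117 118 115 116]
 [115 110 118 117 119 117 114 118 120 118 117]
 [116 114 117 118 118 119 120 119 117 115 117]
 [117 119 116 117 122 122 126 125 122 117 115]
 [117 116 113 118 127 148 159 142 123 119 118]
 [113 115 110 116 129 169 189 169 128 115 119]
 [112 107 101 103 122 158 178 158 128 117 117]
 [106  90  83  89 104 126 137 131 118 118 118]
 [ 99  81  74  82  90 102 110 116 118 119 116]
 [ 98  77  73  75  84  93 104 115 118 120 117]
 [106  84  75  74  86  99 108 115 119 117 118]
 [113 104  91  91 
[... 1146 characters left out ...]
45 176 167 134 117 113 112 112 112 112]
 [111 112 122 147 162 153 131 118 113 113 112 113 113]
 [111 111 122 146 151 143 129 117 112 111 112 113 113]
 [111 112 120 137 141 134 124 113 108 111 112 113 112]
 [111 112 116 126 128 124 118 110 104 109 112 113 113]
 [111 111 113 117 117 114 112 106 102 107 112 112 113]
 [112 111 112 114 112 111 109 105 100 104 110 112 112]
 [112 112 112 112 110 110 108 104  99  97 107 112 113]
 [111 112 111 111 109 108 107 103  96  90  99 110 112]
 [112 111 111 111 109 107 104 100  91  87  96 108 112]
 [112 112 112 112 110 107 105 101  96  96 105 111 112]
 [111 112 112 112 112 111 110 110 109 110 111 113 113]
 [112 113 113 112 112 113 112 112 113 112 113 112 113]]
```

View pics/pins.png

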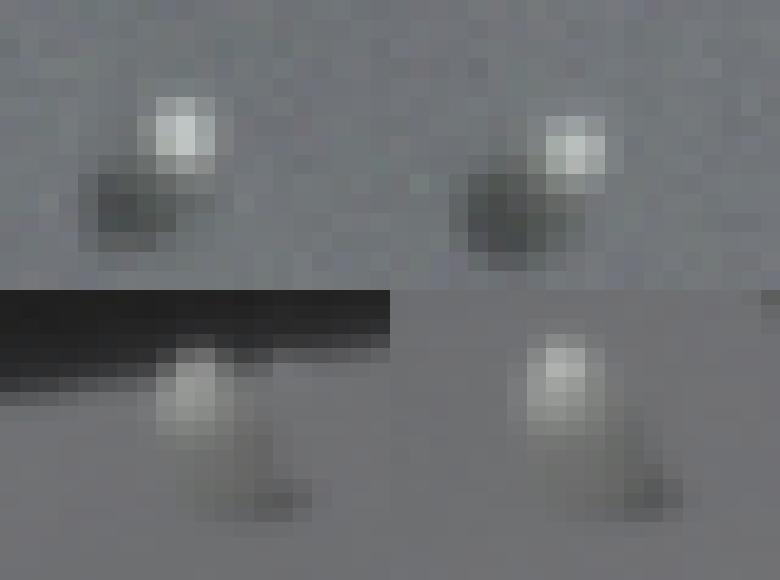

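Measured so far:
- **Plate:** centre (0.3707, 0.3097), yaw −3.8°, hole spacing 119.9 mm against 120 nominal.
- **Seat:** about (0.620, −0.147), yaw about −4.3°. Pin spacing is 120–121 mm, and the two views agree to about 2–3 mm.
- **Knob (home):** about (0.528, −0.140).

I start with the latch.

```bash
cat >> h.py <<'E'
def go(tgt,yaw_deg,st=None):
    """tool deltas to TCP tgt with tool x at world yaw_deg (mod 180 chosen nearest)"""
    if st is None:
        from workcell import arm
        st=arm.state()
    Rm=R.from_rotvec(st['eef_rot']).as_matrix()
    d=Rm.T@(np.array(tgt)-st['tool_pos'])
    y=np.degrees(np.arctan2(Rm[1,0],Rm[0,0]))
    e=(yaw_deg-y+90)%180-90
    print('t',round(st['time'],2),'pos',np.round(st['tool_pos'],4),'yaw',round(y,2),'tilt',round(np.degrees(np.arccos(-Rm[2,2])),2),'F',np.round(st['wrist_force'],1),'gap',round(st['finger_gap'],3))
    print('delta',np.round(d,4),'twist',round(-np.radians(e),4),'j6',round(st['qpos'][5],2))
E
python3 -c "
from h import *
go([.528,-.140,.20],-4.3)
go([.40,.17,.22],-4.3)"
```

```text
t 0.1 pos [0.2321 0.5797 0.2216] yaw -21.83 tilt 0.11 F [-0.   0.6 -0.2] gap 1.0
delta [0.5423 0.558  0.0227] twist -0.306 j6 -0.26
t 0.1 pos [0.2321 0.5797 0.2216] yaw -21.83 tilt 0.11 F [-0.   0.6 -0.2] gap 1.0
delta [0.3082 0.3179 0.0022] twist -0.306 j6 -0.26
```

Request:
{"name": "servo_tool", "arguments": {
  "increments": [
    {"hand": -1,"delta_pos": [0.035,0.036,0],"twist": -0.05},
    {"hand": -1,"delta_pos": [0.07,0.072,0],"twist": -0.1},
    {"hand": -1,"delta_pos": [0.105,0.108,0],"twist": -0.15},
    {"hand": -1,"delta_pos": [0.14,0.144,0],"twist": -0.2},
    {"hand": -1,"delta_pos": [0.175,0.18,0],"twist": -0.25},
    {"hand": -1,"delta_pos": [0.21,0.216,0],"twist": -0.306},
    {"hand": -1,"delta_pos": [0.245,0.252,0],"twist": -0.306},
    {"hand": -1,"delta_pos": [0.28,0.288,0],"twist": -0.306},
    {"hand": -1,"delta_pos": [0.31,0.318,0],"twist": -0.306},
    {"hand": -1,"delta_pos": [0.31,0.318,0],"twist": -0.306},
    {"hand": -1,"delta_pos": [0.31,0.318,0],"twist": -0.306}
  ]
}}

```text
time: 1.2
tool_pos: [0.402, 0.1688, 0.2224]
eef_rot: [3.139, -0.122, -0.0]
wrist_force: [-0.4, -0.5, 0.5]
finger_gap: 0.999
```

```bash
python3 -c "
from h import *
go([.528,-.140,.20],-4.3)"
```

```text
t 1.2 pos [0.402  0.1688 0.2224] yaw -4.44 tilt 0.02 F [-0.4 -0.5  0.5] gap 0.999
delta [0.1496 0.2981 0.0223] twist -0.0025 j6 0.72
```

Request:
{"name": "servo_tool", "arguments": {
  "increments": [
    {"hand": -1,"delta_pos": [0.02,0.04,0],"twist": 0},
    {"hand": -1,"delta_pos": [0.04,0.08,0],"twist": 0},
    {"hand": -1,"delta_pos": [0.06,0.12,0],"twist": 0},
    {"hand": -1,"delta_pos": [0.08,0.16,0],"twist": 0},
    {"hand": -1,"delta_pos": [0.1,0.2,0.01],"twist": 0},
    {"hand": -1,"delta_pos": [0.12,0.24,0.015],"twist": 0},
    {"hand": -1,"delta_pos": [0.14,0.28,0.02],"twist": 0},
    {"hand": -1,"delta_pos": [0.15,0.298,0.022],"twist": 0},
    {"hand": -1,"delta_pos": [0.15,0.298,0.022],"twist": 0},
    {"hand": -1,"delta_pos": [0.15,0.298,0.022],"twist": 0}
  ]
}}

```text
time: 2.2
tool_pos: [0.5292, -0.1376, 0.1999]
eef_rot: [-3.139, 0.116, 0.002]
wrist_force: [-0.7, -0.5, -0.7]
finger_gap: 1.003
```

```bash
python3 -c "
from h import *
go([.528,-.140,.114],-4.3)
s=grab('scene','scene1');t=grab('top','top1')
cv2.imwrite('pics/s1c.png',cv2.resize(s['color'][100:240,150:310,::-1],None,fx=4.5,fy=4,interpolation=cv2.INTER_CUBIC))
from workcell import arm
p=arm.state()['tool_pos'];print(proj(s,p),proj(t,p))
"
```

```text
t 2.2 pos [ 0.5292 -0.1376  0.1999] yaw -4.24 tilt 0.08 F [-0.7 -0.5 -0.7] gap 1.003
delta [-0.0009  0.0025  0.0859] twist 0.0011 j6 1.45
[231.17114883 130.2267899 ] [407.32703574 157.07149838]
```

View pics/s1c.png

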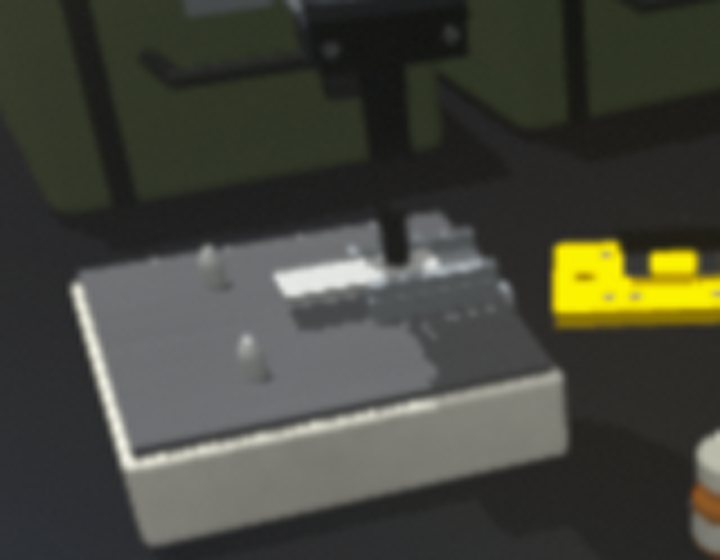

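The gripper stands over the knob (crop column about 395), and its jaws straddle it. I descend and grip gently.

Request:
{"name": "servo_tool", "arguments": {
  "increments": [
    {"hand": -1,"delta_pos": [-0.001,0.002,0.03],"twist": 0},
    {"hand": -1,"delta_pos": [-0.001,0.002,0.06],"twist": 0},
    {"hand": -1,"delta_pos": [-0.001,0.002,0.085],"twist": 0},
    {"hand": -1,"delta_pos": [-0.001,0.002,0.085],"twist": 0},
    {"hand": 1,"delta_pos": [-0.001,0.002,0.085],"twist": 0},
    {"hand": 1,"delta_pos": [-0.001,0.002,0.085],"twist": 0},
    {"hand": 1,"delta_pos": [-0.001,0.002,0.085],"twist": 0},
    {"hand": 1,"delta_pos": [-0.001,0.002,0.085],"twist": 0},
    {"hand": 1,"delta_pos": [-0.001,0.002,0.085],"twist": 0},
    {"hand": 1,"delta_pos": [-0.001,0.002,0.085],"twist": 0},
    {"hand": 1,"delta_pos": [-0.001,0.002,0.085],"twist": 0},
    {"hand": 1,"delta_pos": [-0.001,0.002,0.085],"twist": 0}
  ],
  "newtons": 12
}}

```text
time: 3.5
tool_pos: [0.528, -0.1406, 0.1155]
eef_rot: [3.139, -0.118, -0.0]
wrist_force: [-0.5, -0.1, 0.1]
finger_gap: 0.352
```

```bash
python3 -c "
from h import *
go([.528,-.140,.114],-4.3)"
```

```text
t 3.5 pos [ 0.528  -0.1406  0.1155] yaw -4.29 tilt 0.0 F [-0.5 -0.1  0.1] gap 0.352
delta [-0.0001 -0.0006  0.0015] twist 0.0001 j6 1.46
```

Request:
{"name": "servo_tool", "arguments": {
  "increments": [
    {"hand": 1,"delta_pos": [0,0,0],"twist": 0},
    {"hand": 1,"delta_pos": [0,0,0],"twist": 0},
    {"hand": 1,"delta_pos": [0,0,0],"twist": 0},
    {"hand": 1,"delta_pos": [0,0,0],"twist": 0},
    {"hand": 1,"delta_pos": [0,0,0],"twist": 0},
    {"hand": 1,"delta_pos": [0,0,0],"twist": 0}
  ]
}}

```text
time: 4.1
tool_pos: [0.528, -0.1406, 0.1155]
eef_rot: [3.139, -0.118, -0.0]
wrist_force: [1.0, -0.3, -0.5]
finger_gap: 0.182
```

The opening is 15.8 mm, which matches the 16 mm knob, so it is gripped. Now I pull it back.

Request:
{"name": "servo_tool", "arguments": {
  "increments": [
    {"hand": 1,"delta_pos": [-0.006,0,0],"twist": 0},
    {"hand": 1,"delta_pos": [-0.014,0,0],"twist": 0},
    {"hand": 1,"delta_pos": [-0.022,0,0],"twist": 0},
    {"hand": 1,"delta_pos": [-0.03,0,0],"twist": 0},
    {"hand": 1,"delta_pos": [-0.038,0,0],"twist": 0},
    {"hand": 1,"delta_pos": [-0.043,0,0],"twist": 0},
    {"hand": 1,"delta_pos": [-0.045,0,0],"twist": 0},
    {"hand": 1,"delta_pos": [-0.046,0,0],"twist": 0},
    {"hand": 1,"delta_pos": [-0.046,0,0],"twist": 0},
    {"hand": 1,"delta_pos": [-0.046,0,0],"twist": 0}
  ]
}}

```text
time: 5.1
tool_pos: [0.4865, -0.1373, 0.1164]
eef_rot: [3.139, -0.116, 0.017]
wrist_force: [11.4, -4.8, -9.4]
finger_gap: 0.178
```

```bash
python3 -c "
from h import *
go([.528,-.140,.20],-4.3)
s=grab('scene','scene2');t=grab('top','top2')
cv2.imwrite('pics/s2c.png',cv2.resize(s['color'][100:240,150:310,::-1],None,fx=4.5,fy=4,interpolation=cv2.INTER_CUBIC))
"
```

```text
t 5.1 pos [ 0.4865 -0.1373  0.1164] yaw -4.21 tilt 0.61 F [11.4 -4.8 -9.4] gap 0.178
delta [ 0.0424 -0.0004 -0.0832] twist 0.0015 j6 1.45
```

View pics/s2c.png

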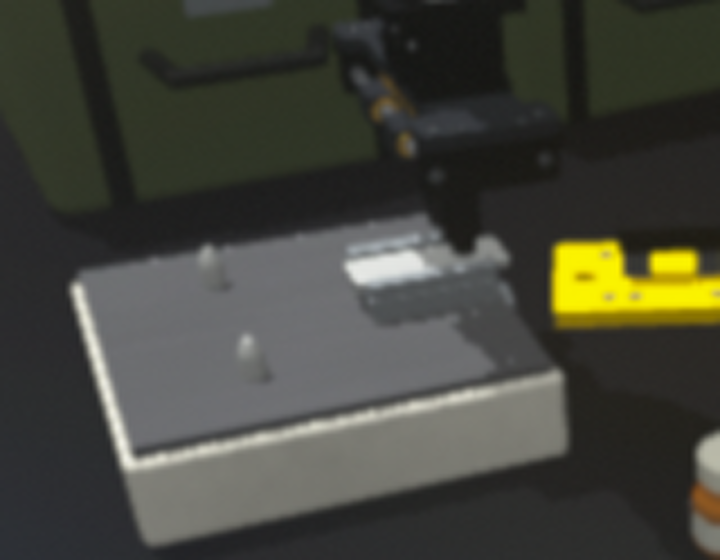

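The latch is back against its stop: 11 N builds up, the TCP moved 42 mm, and the tongue tip (crop about (345,268)) is withdrawn to the rail ends. I release and rise.

Request:
{"name": "servo_tool", "arguments": {
  "increments": [
    {"hand": 0.2,"delta_pos": [0,0,0],"twist": 0},
    {"hand": 0.2,"delta_pos": [0,0,0],"twist": 0},
    {"hand": 0.2,"delta_pos": [0,0,0],"twist": 0},
    {"hand": 0.2,"delta_pos": [0,0,0],"twist": 0},
    {"hand": 0.0,"delta_pos": [0,0,-0.03],"twist": 0},
    {"hand": 0.0,"delta_pos": [0,0,-0.06],"twist": 0},
    {"hand": 0.0,"delta_pos": [0,0,-0.1],"twist": 0},
    {"hand": 0.0,"delta_pos": [0,0,-0.1],"twist": 0}
  ]
}}

```text
time: 6.0
tool_pos: [0.4852, -0.1375, 0.2214]
eef_rot: [3.138, -0.116, 0.018]
wrist_force: [0.4, 0.1, -0.5]
finger_gap: 0.498
```

```bash
python3 -c "
from h import *
go([.40,.17,.215],-3.8)
go([.3707,.3097,.20],86.2)
go([.3707,.3097,.20],-3.8)"
```

```text
t 6.0 pos [ 0.4852 -0.1375  0.2214] yaw -4.22 tilt 0.67 F [ 0.4  0.1 -0.5] gap 0.498
delta [-0.1077 -0.3004  0.0049] twist -0.0074 j6 1.45
t 6.0 pos [ 0.4852 -0.1375  0.2214] yaw -4.22 tilt 0.67 F [ 0.4  0.1 -0.5] gap 0.498
delta [-0.1474 -0.4375  0.0194] twist 1.5634 j6 1.45
t 6.0 pos [ 0.4852 -0.1375  0.2214] yaw -4.22 tilt 0.67 F [ 0.4  0.1 -0.5] gap 0.498
delta [-0.1474 -0.4375  0.0194] twist -0.0074 j6 1.45
```

Request:
{"name": "servo_tool", "arguments": {
  "increments": [
    {"hand": 0,"delta_pos": [-0.012,-0.038,0],"twist": 0.13},
    {"hand": 0,"delta_pos": [-0.025,-0.076,0],"twist": 0.26},
    {"hand": 0,"delta_pos": [-0.038,-0.114,0],"twist": 0.39},
    {"hand": 0,"delta_pos": [-0.05,-0.152,0],"twist": 0.52},
    {"hand": 0,"delta_pos": [-0.063,-0.19,0],"twist": 0.65},
    {"hand": 0,"delta_pos": [-0.076,-0.228,0],"twist": 0.78},
    {"hand": 0,"delta_pos": [-0.09,-0.266,0],"twist": 0.91},
    {"hand": 0,"delta_pos": [-0.102,-0.304,0.004],"twist": 1.04},
    {"hand": 0,"delta_pos": [-0.115,-0.342,0.008],"twist": 1.17},
    {"hand": 0,"delta_pos": [-0.128,-0.38,0.012],"twist": 1.3},
    {"hand": 0,"delta_pos": [-0.14,-0.418,0.016],"twist": 1.43},
    {"hand": 0,"delta_pos": [-0.147,-0.437,0.02],"twist": 1.563}
  ]
}}

```text
time: 7.2
tool_pos: [0.3672, 0.3121, 0.1952]
eef_rot: [-2.142, 2.298, 0.0]
wrist_force: [0.5, 0.8, -1.3]
finger_gap: 0.499
```

```bash
python3 -c "
from h import *
go([.3707,.3097,.12],86.24)"
```

```text
t 7.2 pos [0.3672 0.3121 0.1952] yaw -94.01 tilt 0.01 F [ 0.5  0.8 -1.3] gap 0.499
delta [ 0.0022 -0.0036  0.0752] twist -0.0043 j6 -1.11
```

Request:
{"name": "servo_tool", "arguments": {
  "increments": [
    {"hand": 0,"delta_pos": [0.002,-0.003,0.03],"twist": -0.004},
    {"hand": 0,"delta_pos": [0.002,-0.003,0.06],"twist": -0.004},
    {"hand": 0,"delta_pos": [0.002,-0.003,0.07],"twist": -0.004},
    {"hand": 0,"delta_pos": [0.002,-0.003,0.07],"twist": -0.004}
  ]
}}

```text
time: 7.6
tool_pos: [0.3705, 0.3064, 0.1243]
eef_rot: [2.148, -2.288, 0.002]
wrist_force: [-0.2, -0.2, 0.5]
finger_gap: 0.498
```

```bash
python3 -c "
from h import *
go([.3707,.3097,.029],86.24)
s=grab('scene','scene3');t=grab('top','top3')
from workcell import arm
a=arm.state()['tool_pos'];print(proj(s,a))
a=cv2.resize(s['color'][210:330,330:450,::-1],(400,400),interpolation=cv2.INTER_CUBIC)
b=cv2.resize(t['color'][170:260,200:290,::-1],(400,400),interpolation=cv2.INTER_CUBIC)
cv2.imwrite('pics/s3c.png',np.hstack([a,b]))
"
```

```text
t 7.6 pos [0.3705 0.3064 0.1243] yaw -93.61 tilt 0.23 F [-0.2 -0.2  0.5] gap 0.498
delta [-0.0036 -0.0002  0.0953] twist 0.0026 j6 -1.09
[393.07699588 238.35846461]
```

View pics/s3c.png

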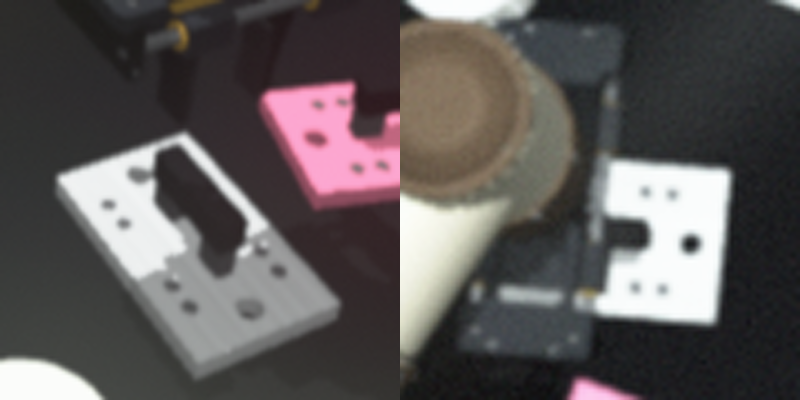

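The fingers stand either side of the bar, and the plate has not been disturbed. I descend and grip.

Request:
{"name": "servo_tool", "arguments": {
  "increments": [
    {"hand": 0,"delta_pos": [-0.003,0,0.03],"twist": 0.003},
    {"hand": 0,"delta_pos": [-0.003,0,0.06],"twist": 0.003},
    {"hand": 0,"delta_pos": [-0.003,0,0.08],"twist": 0.003},
    {"hand": 0,"delta_pos": [-0.003,0,0.092],"twist": 0.003},
    {"hand": 0,"delta_pos": [-0.003,0,0.095],"twist": 0.003},
    {"hand": 0,"delta_pos": [-0.003,0,0.095],"twist": 0.003},
    {"hand": 0,"delta_pos": [-0.003,0,0.095],"twist": 0.003}
  ]
}}

```text
time: 8.4
tool_pos: [0.372, 0.3114, 0.0319]
eef_rot: [-2.145, 2.291, 0.001]
wrist_force: [0.3, -0.8, -0.5]
finger_gap: 0.502
```

```bash
python3 -c "
from h import *
go([.3707,.3097,.029],86.24)"
```

```text
t 8.4 pos [0.372  0.3114 0.0319] yaw -93.77 tilt 0.17 F [ 0.3 -0.8 -0.5] gap 0.502
delta [0.0018 0.0012 0.0029] twist -0.0002 j6 -1.1
```

Request:
{"name": "servo_tool", "arguments": {
  "increments": [
    {"hand": 1,"delta_pos": [0.001,0.001,0.002],"twist": 0},
    {"hand": 1,"delta_pos": [0.001,0.001,0.002],"twist": 0},
    {"hand": 1,"delta_pos": [0.001,0.001,0.002],"twist": 0},
    {"hand": 1,"delta_pos": [0.001,0.001,0.002],"twist": 0},
    {"hand": 1,"delta_pos": [0.001,0.001,0.002],"twist": 0},
    {"hand": 1,"delta_pos": [0.001,0.001,0.002],"twist": 0},
    {"hand": 1,"delta_pos": [0.001,0.001,0.002],"twist": 0},
    {"hand": 1,"delta_pos": [0.001,0.001,0.002],"twist": 0}
  ],
  "newtons": 40
}}

```text
time: 9.2
tool_pos: [0.3703, 0.3097, 0.0288]
eef_rot: [-2.147, 2.293, 0.0]
wrist_force: [-1.6, -0.5, 3.1]
finger_gap: 0.229
```

```bash
python3 -c "
from h import *
go([.3707,.3097,.2],86.24)"
```

```text
t 9.2 pos [0.3703 0.3097 0.0288] yaw -93.77 tilt 0.03 F [-1.6 -0.5  3.1] gap 0.229
delta [-1.000e-04 -4.000e-04 -1.712e-01] twist -0.0002 j6 -1.1
```

The bar is gripped: the opening is 19.9 mm against 20 nominal. I lift.

Request:
{"name": "servo_tool", "arguments": {
  "increments": [
    {"hand": 1,"delta_pos": [0,0,-0.01],"twist": 0},
    {"hand": 1,"delta_pos": [0,0,-0.03],"twist": 0},
    {"hand": 1,"delta_pos": [0,0,-0.055],"twist": 0},
    {"hand": 1,"delta_pos": [0,0,-0.08],"twist": 0},
    {"hand": 1,"delta_pos": [0,0,-0.105],"twist": 0},
    {"hand": 1,"delta_pos": [0,0,-0.13],"twist": 0},
    {"hand": 1,"delta_pos": [0,0,-0.15],"twist": 0},
    {"hand": 1,"delta_pos": [0,0,-0.165],"twist": 0},
    {"hand": 1,"delta_pos": [0,0,-0.17],"twist": 0},
    {"hand": 1,"delta_pos": [0,0,-0.17],"twist": 0}
  ]
}}

```text
time: 10.2
tool_pos: [0.3697, 0.3092, 0.1983]
eef_rot: [2.146, -2.294, -0.001]
wrist_force: [0.3, 0.0, -4.9]
finger_gap: 0.227
```

```bash
python3 -c "
from h import *
go([.62,-.147,.2],85.7)
go([.49,.08,.2],85.7)"
```

```text
t 10.2 pos [0.3697 0.3092 0.1983] yaw -93.8 tilt 0.05 F [ 0.3  0.  -4.9] gap 0.227
delta [ 0.4386 -0.28   -0.0019] twist 0.0086 j6 -1.1
t 10.2 pos [0.3697 0.3092 0.1983] yaw -93.8 tilt 0.05 F [ 0.3  0.  -4.9] gap 0.227
delta [ 0.2207 -0.1352 -0.0018] twist 0.0086 j6 -1.1
```

Request:
{"name": "servo_tool", "arguments": {
  "increments": [
    {"hand": 1,"delta_pos": [0.008,-0.005,0],"twist": 0},
    {"hand": 1,"delta_pos": [0.024,-0.015,0],"twist": 0},
    {"hand": 1,"delta_pos": [0.046,-0.029,0],"twist": 0},
    {"hand": 1,"delta_pos": [0.07,-0.045,0],"twist": 0},
    {"hand": 1,"delta_pos": [0.1,-0.064,0],"twist": 0},
    {"hand": 1,"delta_pos": [0.13,-0.083,0],"twist": 0.003},
    {"hand": 1,"delta_pos": [0.16,-0.102,0],"twist": 0.006},
    {"hand": 1,"delta_pos": [0.19,-0.121,0],"twist": 0.009},
    {"hand": 1,"delta_pos": [0.215,-0.137,0],"twist": 0.009},
    {"hand": 1,"delta_pos": [0.235,-0.15,0],"twist": 0.009},
    {"hand": 1,"delta_pos": [0.245,-0.156,0],"twist": 0.009},
    {"hand": 1,"delta_pos": [0.25,-0.16,0],"twist": 0.009}
  ]
}}

```text
time: 11.4
tool_pos: [0.5128, 0.0481, 0.1972]
eef_rot: [2.133, -2.303, -0.002]
wrist_force: [0.3, 0.7, -5.1]
finger_gap: 0.226
```

```bash
python3 -c "
from h import *
go([.62,-.147,.2],85.7)"
```

```text
t 11.4 pos [0.5128 0.0481 0.1972] yaw -94.41 tilt 0.18 F [ 0.3  0.7 -5.1] gap 0.226
delta [ 0.1863 -0.1218 -0.003 ] twist -0.0018 j6 -0.49
```

Request:
{"name": "servo_tool", "arguments": {
  "increments": [
    {"hand": 1,"delta_pos": [0.01,-0.006,0],"twist": 0},
    {"hand": 1,"delta_pos": [0.028,-0.018,0],"twist": 0},
    {"hand": 1,"delta_pos": [0.052,-0.034,0],"twist": 0},
    {"hand": 1,"delta_pos": [0.08,-0.052,0],"twist": 0},
    {"hand": 1,"delta_pos": [0.11,-0.072,0],"twist": 0},
    {"hand": 1,"delta_pos": [0.138,-0.09,0],"twist": 0},
    {"hand": 1,"delta_pos": [0.162,-0.106,0],"twist": 0},
    {"hand": 1,"delta_pos": [0.178,-0.116,0],"twist": 0},
    {"hand": 1,"delta_pos": [0.186,-0.121,0],"twist": 0},
    {"hand": 1,"delta_pos": [0.186,-0.121,0],"twist": 0},
    {"hand": 1,"delta_pos": [0.186,-0.121,0],"twist": 0}
  ]
}}

```text
time: 12.5
tool_pos: [0.6196, -0.1442, 0.1982]
eef_rot: [2.137, -2.302, -0.002]
wrist_force: [0.6, 0.4, -4.7]
finger_gap: 0.227
```

```bash
python3 -c "
from h import *
go([.62,-.147,.135],85.7)
s=grab('scene','scene4');t=grab('top','top4')
a=cv2.resize(s['color'][100:240,150:290,::-1],(400,400),interpolation=cv2.INTER_CUBIC)
b=cv2.resize(t['color'][90:210,340:460,::-1],(400,400),interpolation=cv2.INTER_CUBIC)
cv2.imwrite('pics/s4c.png',np.hstack([a,b]))
"
```

```text
t 12.5 pos [ 0.6196 -0.1442  0.1982] yaw -94.26 tilt 0.07 F [ 0.6  0.4 -4.7] gap 0.227
delta [ 0.0028 -0.0007  0.0632] twist 0.0007 j6 -0.1
```

View pics/s4c.png

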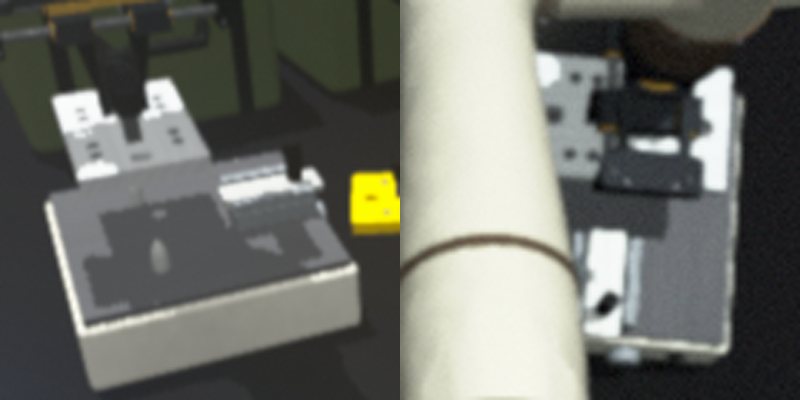

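Request:
{"name": "servo_tool", "arguments": {
  "increments": [
    {"hand": 1,"delta_pos": [0.002,0,0.01],"twist": 0},
    {"hand": 1,"delta_pos": [0.002,0,0.025],"twist": 0},
    {"hand": 1,"delta_pos": [0.002,0,0.04],"twist": 0},
    {"hand": 1,"delta_pos": [0.002,0,0.052],"twist": 0},
    {"hand": 1,"delta_pos": [0.002,0,0.06],"twist": 0},
    {"hand": 1,"delta_pos": [0.002,0,0.06],"twist": 0},
    {"hand": 1,"delta_pos": [0.002,0,0.06],"twist": 0}
  ]
}}

```text
time: 13.3
tool_pos: [0.6203, -0.147, 0.1389]
eef_rot: [-2.137, 2.302, -0.001]
wrist_force: [0.7, -0.8, -5.1]
finger_gap: 0.23
```

```bash
python3 -c "
from h import *
go([.62,-.147,.135],85.7)
s=grab('scene','scene5');t=grab('top','top5')
a=cv2.resize(s['color'][140:210,165:265,::-1],(800,560),interpolation=cv2.INTER_CUBIC)
cv2.imwrite('pics/s5c.png',a)
b=cv2.resize(t['color'][90:160,380:460,::-1],(640,560),interpolation=cv2.INTER_CUBIC)
cv2.imwrite('pics/t5c.png',b)
"
```

```text
t 13.3 pos [ 0.6203 -0.147   0.1389] yaw -94.27 tilt 0.05 F [ 0.7 -0.8 -5.1] gap 0.23
delta [0.     0.0004 0.0039] twist 0.0005 j6 -0.1
```

View pics/s5c.png

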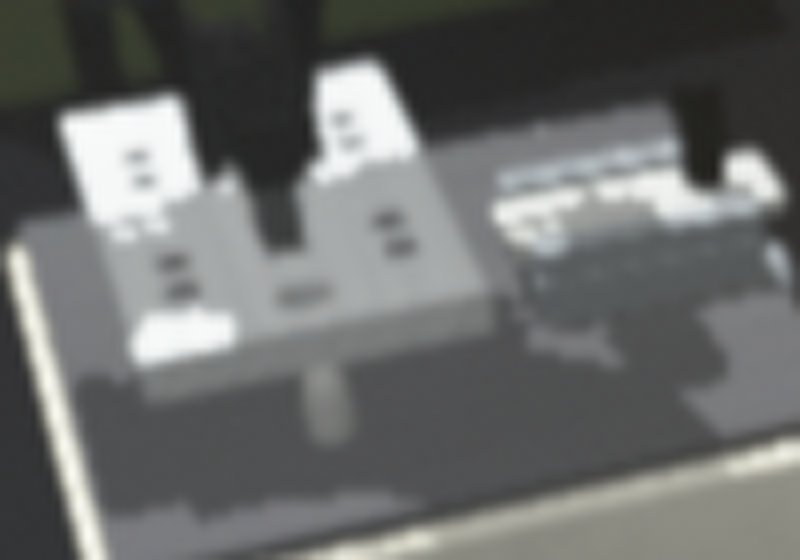

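View pics/t5c.png

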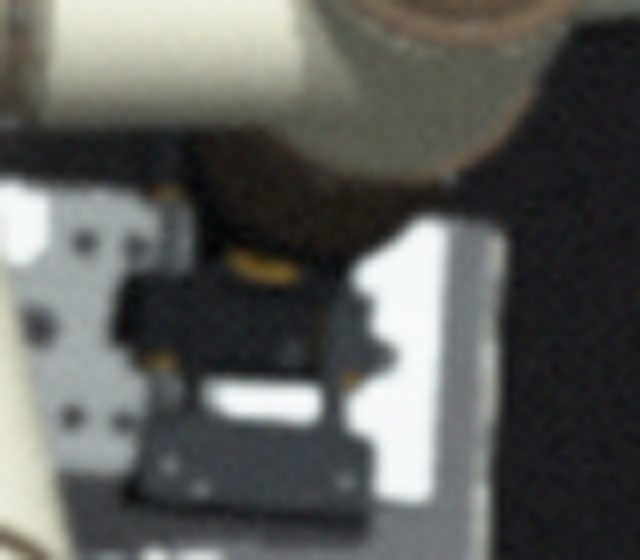

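Run:
```python
from h import *
s=load('scene5');t=load('top5')
tcp=np.array([.6203,-.147]);e=np.array([np.cos(np.radians(85.73)),np.sin(np.radians(85.73))])
print('expected hole',tcp+.06*e)
print('scene hole',onz(s,202.56,176.2,.124)[:2],'top hole',onz(t,384.6,130.4,.124)[:2])
# pin axis in scene: base bottom at crop (330,445), in scene0 tips
def up(x,y,u0,v0,k=8):return (x+.5)/k-.5+u0,(y+.5)/k-.5+v0
print('pin base near edge scene', onz(s,*up(332,447,165,140),.075)[:2])
s0=load('scene0');t0=load('top0')
for z in(.101,.097,.093):
  print(z,'scene L',onz(s0,204.4,184.5,z)[:2],'R',onz(s0,195.6,162.3,z)[:2],'top L',onz(t0,382.9,133.4,z)[:2],'R',onz(t0,425.1,137.2,z)[:2])
```

```text
expected hole [ 0.6247674  -0.08716654]
scene hole [ 0.62498796 -0.0854812 ] top hole [ 0.62535166 -0.08815762]
pin base near edge scene [ 0.6267135  -0.07681648]
0.101 scene L [ 0.62442491 -0.08492098] R [ 0.61536166 -0.20297167] top L [ 0.62388204 -0.08636794] R [ 0.61496453 -0.20629232]
0.097 scene L [ 0.62327926 -0.0914344 ] R [ 0.6141407  -0.21046586] top L [ 0.62516025 -0.08688729] R [ 0.61621558 -0.20717702]
0.093 scene L [ 0.6221336  -0.09794782] R [ 0.61291975 -0.21796005] top L [ 0.62643846 -0.08740665] R [ 0.61746662 -0.20806171]
```

The held plate's hole shows at (0.625, −0.087) in both views, and the pin is at about (0.6245, −0.0865). They are lined up well inside the taper's capture, so I lower slowly and watch the force.

Request:
{"name": "servo_tool", "arguments": {
  "increments": [
    {"hand": 1,"delta_pos": [0,0,0.003],"twist": 0},
    {"hand": 1,"delta_pos": [0,0,0.006],"twist": 0},
    {"hand": 1,"delta_pos": [0,0,0.009],"twist": 0},
    {"hand": 1,"delta_pos": [0,0,0.012],"twist": 0},
    {"hand": 1,"delta_pos": [0,0,0.014],"twist": 0},
    {"hand": 1,"delta_pos": [0,0,0.016],"twist": 0},
    {"hand": 1,"delta_pos": [0,0,0.016],"twist": 0}
  ]
}}

```text
time: 14.1
tool_pos: [0.6197, -0.147, 0.1221]
eef_rot: [2.136, -2.303, -0.001]
wrist_force: [0.5, 0.3, -5.8]
finger_gap: 0.222
```

```bash
python3 -c "
from h import *
go([.62,-.147,.104],85.7)"
```

```text
t 14.1 pos [ 0.6197 -0.147   0.1221] yaw -94.3 tilt 0.04 F [ 0.5  0.3 -5.8] gap 0.222
delta [ 0.     -0.0003  0.0181] twist -0.0 j6 -0.1
```

Request:
{"name": "servo_tool", "arguments": {
  "increments": [
    {"hand": 1,"delta_pos": [0,0,0.002],"twist": 0},
    {"hand": 1,"delta_pos": [0,0,0.004],"twist": 0},
    {"hand": 1,"delta_pos": [0,0,0.006],"twist": 0},
    {"hand": 1,"delta_pos": [0,0,0.008],"twist": 0},
    {"hand": 1,"delta_pos": [0,0,0.009],"twist": 0},
    {"hand": 1,"delta_pos": [0,0,0.009],"twist": 0}
  ]
}}

```text
time: 14.7
tool_pos: [0.6198, -0.147, 0.1133]
eef_rot: [2.136, -2.303, -0.001]
wrist_force: [-0.8, 0.2, -5.9]
finger_gap: 0.224
```

```bash
python3 -c "
from h import *
go([.62,-.147,.104],85.7)"
```

```text
t 14.7 pos [ 0.6198 -0.147   0.1133] yaw -94.3 tilt 0.03 F [-0.8  0.2 -5.9] gap 0.224
delta [-0.     -0.0002  0.0093] twist 0.0 j6 -0.1
```

There is no side force with the underside already below the tapers, so both pins are in. I finish the descent.

Request:
{"name": "servo_tool", "arguments": {
  "increments": [
    {"hand": 1,"delta_pos": [0,0,0.002],"twist": 0},
    {"hand": 1,"delta_pos": [0,0,0.004],"twist": 0},
    {"hand": 1,"delta_pos": [0,0,0.006],"twist": 0},
    {"hand": 1,"delta_pos": [0,0,0.007],"twist": 0},
    {"hand": 1,"delta_pos": [0,0,0.008],"twist": 0},
    {"hand": 1,"delta_pos": [0,0,0.009],"twist": 0},
    {"hand": 1,"delta_pos": [0,0,0.009],"twist": 0}
  ]
}}

```text
time: 15.4
tool_pos: [0.6199, -0.147, 0.1044]
eef_rot: [2.136, -2.303, -0.0]
wrist_force: [1.0, -0.2, -5.7]
finger_gap: 0.227
```

```bash
python3 -c "
from h import *
go([.62,-.147,.103],85.7)"
```

```text
t 15.4 pos [ 0.6199 -0.147   0.1044] yaw -94.3 tilt 0.01 F [ 1.  -0.2 -5.7] gap 0.227
delta [ 0.     -0.0001  0.0014] twist 0.0 j6 -0.1
```

Still carrying the plate's weight, with no deck contact. I go on down by 1 mm steps.

Request:
{"name": "servo_tool", "arguments": {
  "increments": [
    {"hand": 1,"delta_pos": [0,0,0.001],"twist": 0},
    {"hand": 1,"delta_pos": [0,0,0.0015],"twist": 0},
    {"hand": 1,"delta_pos": [0,0,0.002],"twist": 0},
    {"hand": 1,"delta_pos": [0,0,0.002],"twist": 0}
  ]
}}

```text
time: 15.8
tool_pos: [0.62, -0.147, 0.1039]
eef_rot: [-2.137, 2.303, -0.001]
wrist_force: [-3.6, 2.0, 4.7]
finger_gap: 0.226
```

The force turned from −5.7 to +4.7 N at z = 0.1039 (expected 0.104), so the plate is on the deck. I release.

Request:
{"name": "servo_tool", "arguments": {
  "increments": [
    {"hand": 0.3,"delta_pos": [0,0,0],"twist": 0},
    {"hand": 0.2,"delta_pos": [0,0,0],"twist": 0},
    {"hand": 0.1,"delta_pos": [0,0,0],"twist": 0},
    {"hand": 0.1,"delta_pos": [0,0,0],"twist": 0},
    {"hand": 0.1,"delta_pos": [0,0,0],"twist": 0},
    {"hand": 0.1,"delta_pos": [0,0,0],"twist": 0}
  ]
}}

```text
time: 16.4
tool_pos: [0.62, -0.147, 0.1025]
eef_rot: [-2.137, 2.303, -0.0]
wrist_force: [0.6, -0.1, 0.5]
finger_gap: 0.446
```

```bash
python3 -c "
from h import *
go([.62,-.147,.2],85.7)"
```

```text
t 16.4 pos [ 0.62   -0.147   0.1025] yaw -94.3 tilt 0.01 F [ 0.6 -0.1  0.5] gap 0.446
delta [-0.      0.     -0.0975] twist 0.0001 j6 -0.1
```

Request:
{"name": "servo_tool", "arguments": {
  "increments": [
    {"hand": 0.1,"delta_pos": [0,0,-0.02],"twist": 0},
    {"hand": 0.1,"delta_pos": [0,0,-0.05],"twist": 0},
    {"hand": 0.1,"delta_pos": [0,0,-0.08],"twist": 0},
    {"hand": 0.1,"delta_pos": [0,0,-0.11],"twist": 0},
    {"hand": 0.1,"delta_pos": [0,0,-0.11],"twist": 0}
  ]
}}

```text
time: 16.9
tool_pos: [0.6227, -0.1475, 0.2182]
eef_rot: [-2.133, 2.298, -0.013]
wrist_force: [-0.1, -0.9, 1.1]
finger_gap: 0.451
```

```bash
python3 -c "
from h import *
go([.4834,-.1367,.21],-4.3)
s=grab('scene','scene6');t=grab('top','top6')
cv2.imwrite('pics/s6c.png',cv2.resize(s['color'][140:210,165:265,::-1],(800,560),interpolation=cv2.INTER_CUBIC))
"
```

```text
t 16.9 pos [ 0.6227 -0.1475  0.2182] yaw -94.25 tilt 0.61 F [-0.1 -0.9  1.1] gap 0.451
delta [-0.0005  0.1398  0.0067] twist -1.57 j6 -0.1
```

View pics/s6c.png

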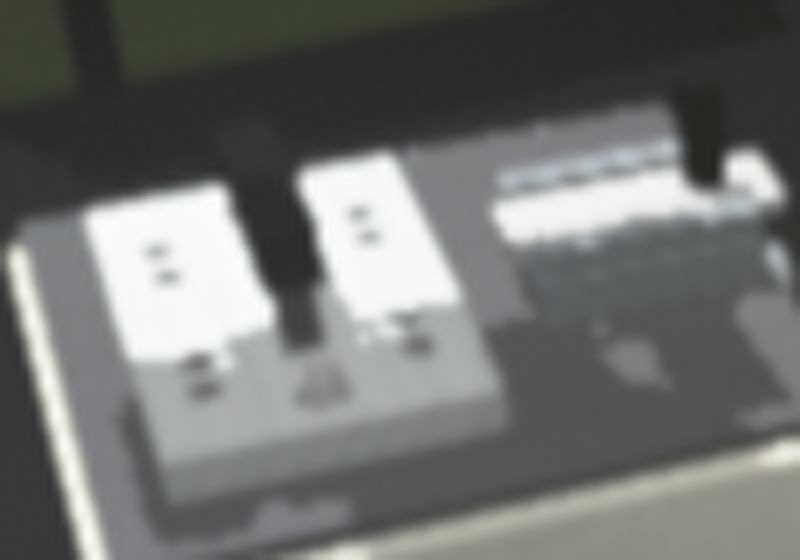

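The plate lies flush on the deck, and the near pin shows through its hole (crop (325,380)). Now I go to the knob.

Request:
{"name": "servo_tool", "arguments": {
  "increments": [
    {"hand": 0.1,"delta_pos": [0,0.012,0],"twist": -0.13},
    {"hand": 0.1,"delta_pos": [0,0.024,0],"twist": -0.26},
    {"hand": 0.1,"delta_pos": [0,0.036,0],"twist": -0.39},
    {"hand": 0.1,"delta_pos": [0,0.048,0],"twist": -0.52},
    {"hand": 0.1,"delta_pos": [0,0.06,0],"twist": -0.65},
    {"hand": 0.1,"delta_pos": [0,0.072,0],"twist": -0.78},
    {"hand": 0.1,"delta_pos": [0,0.084,0],"twist": -0.91},
    {"hand": 0.1,"delta_pos": [0,0.096,0],"twist": -1.04},
    {"hand": 0.1,"delta_pos": [0,0.108,0],"twist": -1.17},
    {"hand": 0.1,"delta_pos": [0,0.12,0],"twist": -1.3},
    {"hand": 0.1,"delta_pos": [0,0.132,0],"twist": -1.43},
    {"hand": 0.1,"delta_pos": [0,0.14,0],"twist": -1.57}
  ]
}}

```text
time: 18.2
tool_pos: [0.4786, -0.1363, 0.211]
eef_rot: [-3.139, 0.111, 0.005]
wrist_force: [-0.5, -0.4, -0.1]
finger_gap: 0.449
```

```bash
python3 -c "
from h import *
go([.4834,-.1367,.17],-4.3)"
```

```text
t 18.2 pos [ 0.4786 -0.1363  0.211 ] yaw -4.04 tilt 0.2 F [-0.5 -0.4 -0.1] gap 0.449
delta [0.005  0.     0.0409] twist 0.0046 j6 1.45
```

Request:
{"name": "servo_tool", "arguments": {
  "increments": [
    {"hand": 0.1,"delta_pos": [0.004,0,0.02],"twist": 0.004},
    {"hand": 0.1,"delta_pos": [0.004,0,0.04],"twist": 0.004},
    {"hand": 0.1,"delta_pos": [0.004,0,0.05],"twist": 0.004},
    {"hand": 0.1,"delta_pos": [0.004,0,0.05],"twist": 0.004},
    {"hand": 0.1,"delta_pos": [0.004,0,0.05],"twist": 0.004}
  ]
}}

```text
time: 18.7
tool_pos: [0.4845, -0.1369, 0.1625]
eef_rot: [3.139, -0.125, -0.001]
wrist_force: [-0.0, 0.8, 0.0]
finger_gap: 0.452
```

```bash
python3 -c "
from h import *
go([.4834,-.1367,.115],-4.3)"
```

```text
t 18.7 pos [ 0.4845 -0.1369  0.1625] yaw -4.56 tilt 0.04 F [-0.   0.8  0. ] gap 0.452
delta [-0.0011 -0.0001  0.0475] twist -0.0045 j6 1.44
```

Request:
{"name": "servo_tool", "arguments": {
  "increments": [
    {"hand": 0.1,"delta_pos": [-0.001,0,0.015],"twist": -0.004},
    {"hand": 0.1,"delta_pos": [-0.001,0,0.03],"twist": -0.004},
    {"hand": 0.1,"delta_pos": [-0.001,0,0.047],"twist": -0.004},
    {"hand": 0.1,"delta_pos": [-0.001,0,0.047],"twist": -0.004},
    {"hand": 1,"delta_pos": [-0.001,0,0.047],"twist": -0.004},
    {"hand": 1,"delta_pos": [-0.001,0,0.047],"twist": -0.004},
    {"hand": 1,"delta_pos": [-0.001,0,0.047],"twist": -0.004},
    {"hand": 1,"delta_pos": [-0.001,0,0.047],"twist": -0.004},
    {"hand": 1,"delta_pos": [-0.001,0,0.047],"twist": -0.004},
    {"hand": 1,"delta_pos": [-0.001,0,0.047],"twist": -0.004},
    {"hand": 1,"delta_pos": [-0.001,0,0.047],"twist": -0.004}
  ],
  "newtons": 15
}}

```text
time: 19.8
tool_pos: [0.4838, -0.1371, 0.1163]
eef_rot: [3.139, -0.118, 0.002]
wrist_force: [-0.8, -2.9, 5.5]
finger_gap: 0.18
```

```bash
python3 -c "
from h import *
go([.530,-.140,.115],-4.3)"
```

```text
t 19.8 pos [ 0.4838 -0.1371  0.1163] yaw -4.32 tilt 0.08 F [-0.8 -2.9  5.5] gap 0.18
delta [ 0.0463 -0.0006  0.0013] twist -0.0004 j6 1.45
```

The knob is gripped at 15.7 mm. I push it home.

Request:
{"name": "servo_tool", "arguments": {
  "increments": [
    {"hand": 1,"delta_pos": [0.005,0,0],"twist": 0},
    {"hand": 1,"delta_pos": [0.012,0,0],"twist": 0},
    {"hand": 1,"delta_pos": [0.02,0,0],"twist": 0},
    {"hand": 1,"delta_pos": [0.028,0,0],"twist": 0},
    {"hand": 1,"delta_pos": [0.036,0,0],"twist": 0},
    {"hand": 1,"delta_pos": [0.041,0,0],"twist": 0},
    {"hand": 1,"delta_pos": [0.044,0,0],"twist": 0},
    {"hand": 1,"delta_pos": [0.046,0,0],"twist": 0},
    {"hand": 1,"delta_pos": [0.048,0,0],"twist": 0},
    {"hand": 1,"delta_pos": [0.048,0,0],"twist": 0},
    {"hand": 1,"delta_pos": [0.048,0,0],"twist": 0}
  ]
}}

```text
time: 20.9
tool_pos: [0.5287, -0.1406, 0.1162]
eef_rot: [3.139, -0.119, -0.009]
wrist_force: [-6.4, -1.2, 9.8]
finger_gap: 0.179
```

```bash
python3 -c "
from h import *
go([.530,-.140,.115],-4.3)
s=grab('scene','scene7')
cv2.imwrite('pics/s7c.png',cv2.resize(s['color'][140:210,165:265,::-1],(800,560),interpolation=cv2.INTER_CUBIC))
"
```

```text
t 20.9 pos [ 0.5287 -0.1406  0.1162] yaw -4.36 tilt 0.32 F [-6.4 -1.2  9.8] gap 0.179
delta [ 0.0013 -0.0007  0.0012] twist -0.001 j6 1.46
```

View pics/s7c.png

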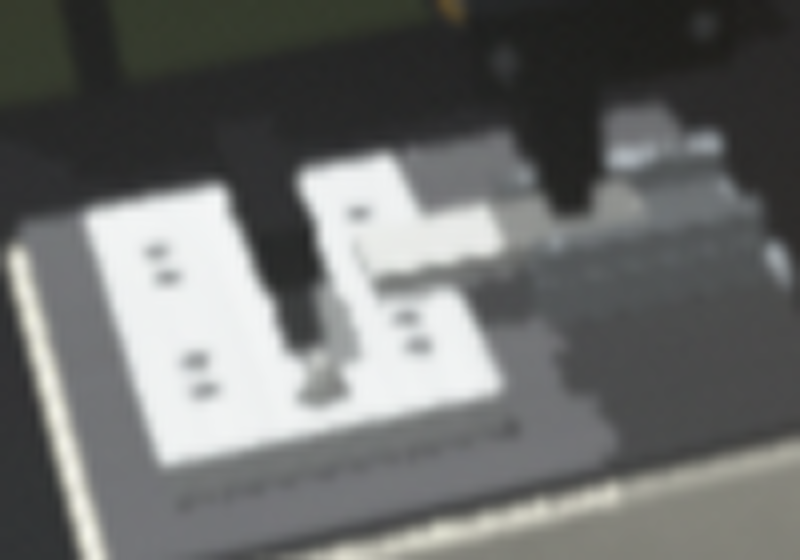

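The tongue now reaches over the plate's edge (crop about (370,260)). The TCP travelled 45 mm and met the stop. I release and retreat.

Request:
{"name": "servo_tool", "arguments": {
  "increments": [
    {"hand": 0.3,"delta_pos": [0,0,0],"twist": 0},
    {"hand": 0.2,"delta_pos": [0,0,0],"twist": 0},
    {"hand": 0.2,"delta_pos": [0,0,0],"twist": 0},
    {"hand": 0.2,"delta_pos": [0,0,0],"twist": 0},
    {"hand": 0.2,"delta_pos": [0,0,-0.02],"twist": 0},
    {"hand": 0.2,"delta_pos": [0,0,-0.05],"twist": 0},
    {"hand": 0.2,"delta_pos": [-0.01,0,-0.09],"twist": 0},
    {"hand": 0.2,"delta_pos": [-0.04,-0.03,-0.12],"twist": 0},
    {"hand": 0.2,"delta_pos": [-0.07,-0.07,-0.14],"twist": 0},
    {"hand": 0.2,"delta_pos": [-0.1,-0.11,-0.14],"twist": 0},
    {"hand": 0.2,"delta_pos": [-0.1,-0.15,-0.14],"twist": 0},
    {"hand": 0.2,"delta_pos": [-0.1,-0.15,-0.14],"twist": 0}
  ]
}}

```text
time: 22.15
tool_pos: [0.4426, 0.0206, 0.2563]
eef_rot: [-3.138, 0.109, -0.004]
wrist_force: [0.6, -0.4, -0.2]
finger_gap: 0.401
```

```bash
python3 -c "
from h import *
go([.40,0.02,.255],-4.3)
s=grab('scene','scene8');t=grab('top','top8')
a=cv2.resize(s['color'][140:240,155:285,::-1],(520,400),interpolation=cv2.INTER_CUBIC)
b=cv2.resize(t['color'][105:205,370:440,::-1],(280,400),interpolation=cv2.INTER_CUBIC)
cv2.imwrite('pics/s8c.png',np.hstack([a,b]))
"
```

```text
t 22.15 pos [0.4426 0.0206 0.2563] yaw -3.98 tilt 0.17 F [ 0.6 -0.4 -0.2] gap 0.401
delta [-0.0424  0.0035  0.0012] twist 0.0056 j6 1.09
```

View pics/s8c.png

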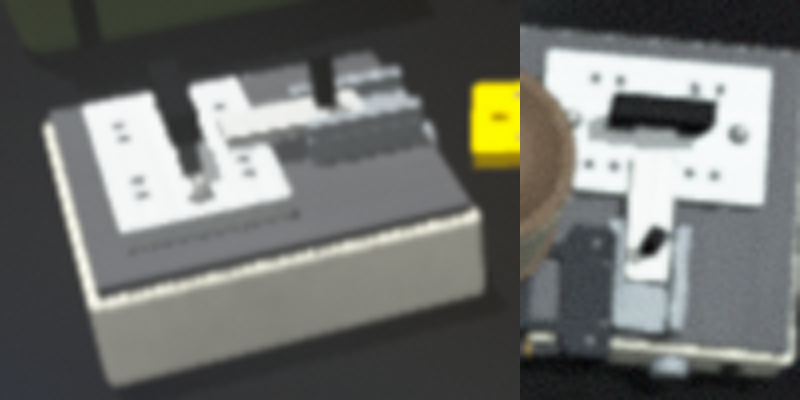

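View pics/scene8.png

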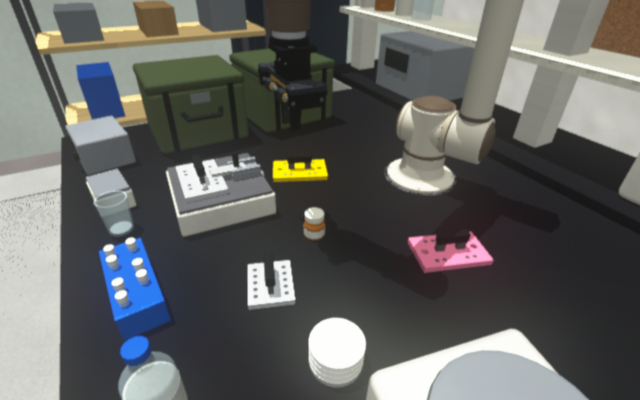

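Everything else stands where it was. One last check compares the knob's position with its starting (home) image.

Run:
```python
from h import *
for a in('scene0','scene2','scene6','scene8'):
    g=cv2.cvtColor(load(a)['color'],cv2.COLOR_RGB2GRAY)[154:166,225:265]
    ys,xs=np.where(g<45);print(a,len(xs),xs.mean()+225 if len(xs) else 0,ys.mean()+154)
for n in('0','8'):
  fr=load('top'+n);c=fr['color'][130:175,380:420];g=cv2.cvtColor(c,cv2.COLOR_RGB2GRAY)
  # tongue: bright columns; leading edge along col ~402 
  k=cv2.cvtColor(fr['color'],cv2.COLOR_RGB2GRAY)[160:175,398:412]
  ys,xs=np.where(k<60);print('knob top',n,xs.mean()+398,ys.mean()+160,len(xs), onz(fr,xs.mean()+398,ys.mean()+160,.125)[:2])
fr=load('top8');g=cv2.cvtColor(fr['color'],cv2.COLOR_RGB2GRAY)
m=np.zeros_like(g);m[112:160,374:436]=(g[112:160,374:436]>185)*255
cs,_=cv2.findContours(m,cv2.RETR_EXTERNAL,cv2.CHAIN_APPROX_NONE);c=max(cs,key=cv2.contourArea)
# right edge / top corners of plate at z=.089
q=lambda x,y:((x+.5)/4-.5+370,(y+.5)/4-.5+105)
A=[onz(fr,*q(x-520,y),.089)[:2] for x,y in((546,49),(773,69),(764,206))];print(A)
w=np.array(A);print('centre',(w[0]+w[2])/2,'yaw',np.degrees(np.arctan2(*(w[0]-w[1])[::-1]))-90)
```

```text
scene0 144 251.16666666666666 158.15972222222223
scene2 115 254.43478260869566 156.80869565217392
scene6 31 252.83870967741936 156.67741935483872
scene8 32 235.15625 158.71875
knob top 0 402.5 167.0 14 [ 0.5208382  -0.13719715]
knob top 8 402.53333333333336 165.13333333333333 15 [ 0.52613745 -0.13733459]
[array([ 0.67696076, -0.06844071]), array([ 0.66502269, -0.2321098 ]), array([ 0.5630524 , -0.22377435])]
centre [ 0.62000658 -0.14610753] yaw -4.171783566104011
```

```bash
python3 -c "
from workcell import arm
print(arm.close_job())"
```

```text
the job is handed in; nothing more can be done
None
```

The tube plate is on the shaker, flush on the deck over both pins, with the latch slid home over its edge. I handed the job in at about 22 s of the 72 s allowed; no verdict was reported.

**What I did:**
- **Latch back:** I gripped the knob and drew it back to its stop.
- **Plate on:** I lifted the plate by its bar and lowered it over the pins with no side force. The force reversed at TCP height 0.104 m, the height at which the plate should meet the deck, and I released it there.
- **Latch home:** I gripped the knob again, pushed it 45 mm to the front stop, let go and moved the arm clear.

**Last checks:**
- **Plate:** Its centre measured (0.620, −0.146), about 1 mm from my estimate of the seat, with yaw −4.2° against about −4.3°. A pin shows in each hole.
- **Robot:** It stood clear of everything, with wrist force about 0 N.
- **Other objects:** The other plate, the jar and the dishes look unmoved in the final picture.

**Disagreements:**
- **Latch travel:** It was 42 mm going back but 45 mm coming home, and in the top view the knob ended about 5 mm further in than at the start. Most likely the latch did not start quite at its stop.
- **Knob check in the scene camera:** It was inconclusive, because that colour mask also picked up dark background.
- **Pin positions:** The two cameras differed by 2–3 mm. The plate went on without side force all the same.

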